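# Re-rack the reagents in reverse order

## Task

The next pass uses these reagents backwards: move the four things from the rack with the grey mats into the empty rack, in reverse order, so that what stood at the handle end of the old rack ends at the plain end of the new one, and so on along the row. Stand each upright on the floor of its own compartment, never letting one tip over, and leave the mats where they are.

Things in the scene. Friction and masses are not known exactly. Their poses are not given: they have to be found in the camera images.
- old_rack: open white rack, 84 x 324 x 18 mm: a row of four compartments (76 mm square, 80 mm pitch, 4 mm walls, floor 4 mm above the worktop), low steel loop handle 35 mm out at one end. Origin: centre of underside; y along the row to the handle, z up. Compartment centres: x = 0, y = +0.12 (handle end), +0.04, -0.04, -0.12 m (plain end). Fixed. Holds the four things at the start, each on a round grey mat.
- new_rack: open white rack, 84 x 324 x 18 mm: a row of four compartments (76 mm square, 80 mm pitch, 4 mm walls, floor 4 mm above the worktop), low steel loop handle 35 mm out at one end. Origin: centre of underside; y along the row to the handle, z up. Compartment centres: x = 0, y = +0.12 (handle end), +0.04, -0.04, -0.12 m (plain end). Fixed. Empty at the start, no mats.
- brown_bottle: brown glass reagent bottle, 62 mm diameter, 120 mm high, with a black screw cap (31 mm diameter, from 100 to 120 mm above its underside) to grip it by; 0.4 kg. Origin: centre of underside, z its upright axis. Starts upright on its mat in the old rack, underside 7 mm above the worktop.
- brown_dropper: brown glass dropping bottle, 35 mm diameter, 92 mm high: body up to 60 mm, black collar 20 mm in diameter from 56 to 72 mm (grip here), rubber bulb 12 mm in diameter above it; 0.09 kg. Origin: centre of underside, z its upright axis. Starts upright on its mat in the old rack, underside 7 mm above the worktop.
- clear_dropper: clear glass dropping bottle, same shape as the brown one: 35 mm diameter, 92 mm high, body up to 60 mm, black collar 20 mm in diameter from 56 to 72 mm (grip here), rubber bulb 12 mm in diameter above it; 0.09 kg. Origin: centre of underside, z its upright axis. Starts upright on its mat in the old rack, underside 7 mm above the worktop.
- small_beaker: small empty glass beaker, 53 mm diameter, 66 mm high, open at the top; grip it across the outside near the rim; 0.045 kg. Origin: centre of underside, z its upright axis. Starts upright on its mat in the old rack, underside 7 mm above the worktop.
- mat_brown_bottle: round grey plastic mat, 71 mm diameter, 3 mm thick, under the brown bottle at the start. It is fixed in the old rack, so it marks throughout the compartment this thing started from. Origin: centre of underside. (Not part of the job: a fixed microscope, 0.37 m high, stands beside the work at x 0.51 to 0.80, y -0.24 to -0.53 m; keep the arm clear of it.)
- mat_brown_dropper: round grey plastic mat, 71 mm diameter, 3 mm thick, under the brown dropper at the start. It is fixed in the old rack, so it marks throughout the compartment this thing started from. Origin: centre of underside.
- mat_clear_dropper: round grey plastic mat, 71 mm diameter, 3 mm thick, under the clear dropper at the start. It is fixed in the old rack, so it marks throughout the compartment this thing started from. Origin: centre of underside.
- mat_small_beaker: round grey plastic mat, 71 mm diameter, 3 mm thick, under the small beaker at the start. It is fixed in the old rack, so it marks throughout the compartment this thing started from. Origin: centre of underside.

How it is judged:
At the end, for the whole second after the job is handed in: All four things stand in the new rack in reverse order (mat at y = c in the old rack: thing in the new compartment at y = -c), within 25 mm of its centre along x and y, underside under 9 mm above the rack's underside, tilted under 0.12 rad, released and at rest (((y of mat_brown_bottle in the frame of old_rack between 0.1 and 0.14 m and y of brown_bottle in the frame of new_rack between -0.145 and -0.095 m) or (y of mat_brown_bottle in the frame of old_rack between 0.02 and 0.06 m and y of brown_bottle in the frame of new_rack between -0.065 and -0.015 m) or (y of mat_brown_bottle in the frame of old_rack between -0.06 and -0.02 m and y of brown_bottle in the frame of new_rack between 0.015 and 0.065 m) or (y of mat_brown_bottle in the frame of old_rack between -0.14 and -0.1 m and y of brown_bottle in the frame of new_rack between 0.095 and 0.145 m)) and x of brown_bottle in the frame of new_rack between -0.025 and 0.025 m and z of brown_bottle in the frame of new_rack between 0 and 0.009 m and angle between each of brown_bottle, brown_dropper, clear_dropper, small_beaker's own z axis and vertical below 0.12 rad and linear speed of each of brown_bottle, brown_dropper, clear_dropper, small_beaker below 0.02 m/s and angular speed of each of brown_bottle, brown_dropper, clear_dropper, small_beaker below 0.2 rad/s and ((y of mat_brown_dropper in the frame of old_rack between 0.1 and 0.14 m and y of brown_dropper in the frame of new_rack between -0.145 and -0.095 m) or (y of mat_brown_dropper in the frame of old_rack between 0.02 and 0.06 m and y of brown_dropper in the frame of new_rack between -0.065 and -0.015 m) or (y of mat_brown_dropper in the frame of old_rack between -0.06 and -0.02 m and y of brown_dropper in the frame of new_rack between 0.015 and 0.065 m) or (y of mat_brown_dropper in the frame of old_rack between -0.14 and -0.1 m and y of brown_dropper in the frame of new_rack between 0.095 and 0.145 m)) and x of brown_dropper in the frame of new_rack between -0.025 and 0.025 m and z of brown_dropper in the frame of new_rack between 0 and 0.009 m and ((y of mat_clear_dropper in the frame of old_rack between 0.1 and 0.14 m and y of clear_dropper in the frame of new_rack between -0.145 and -0.095 m) or (y of mat_clear_dropper in the frame of old_rack between 0.02 and 0.06 m and y of clear_dropper in the frame of new_rack between -0.065 and -0.015 m) or (y of mat_clear_dropper in the frame of old_rack between -0.06 and -0.02 m and y of clear_dropper in the frame of new_rack between 0.015 and 0.065 m) or (y of mat_clear_dropper in the frame of old_rack between -0.14 and -0.1 m and y of clear_dropper in the frame of new_rack between 0.095 and 0.145 m)) and x of clear_dropper in the frame of new_rack between -0.025 and 0.025 m and z of clear_dropper in the frame of new_rack between 0 and 0.009 m and ((y of mat_small_beaker in the frame of old_rack between 0.1 and 0.14 m and y of small_beaker in the frame of new_rack between -0.145 and -0.095 m) or (y of mat_small_beaker in the frame of old_rack between 0.02 and 0.06 m and y of small_beaker in the frame of new_rack between -0.065 and -0.015 m) or (y of mat_small_beaker in the frame of old_rack between -0.06 and -0.02 m and y of small_beaker in the frame of new_rack between 0.015 and 0.065 m) or (y of mat_small_beaker in the frame of old_rack between -0.14 and -0.1 m and y of small_beaker in the frame of new_rack between 0.095 and 0.145 m)) and x of small_beaker in the frame of new_rack between -0.025 and 0.025 m and z of small_beaker in the frame of new_rack between 0 and 0.009 m); the robot touches nothing.
It fails at once if one of the four things is tipped over (more than 0.7 rad from upright) (angle between any of brown_bottle, brown_dropper, clear_dropper, small_beaker's own z axis and vertical above 0.7 rad).
It also fails if it takes over 106 s, if anything falls off the work surface, if the arm or the gripper's body presses on something with over 40 N, if the wrist force passes 120 N, or if a joint passes its speed limit or range.

## Robot

A 6-joint arm with a two-finger parallel gripper is mounted at the origin on a cart in front of the work surface, level with it; the furniture and walls round the work are solid. World frame = base frame: x ahead of the robot, y to its left, z up, the work surface at z = 0. Lengths are in m, angles in rad, forces in N, time in s.
With the tool pointing down it reaches from about 0.25 to 0.775 m from the base axis. Payload 8.9 kg.
Tool frame: the origin (TCP) lies on the centre line of the jaws, within the pads' length; the fingertips stand 11 mm ahead of it and the grasp point (between the pads) lies 8 mm behind it; y points along the fingers, x is the direction in which the jaws open and shut, and the axes are right-handed (so a half turn about y gives the same grasp; the last joint's range is limited). The gripper opens to 85 mm and grips with 20 to 120 N. Pads are 22 mm wide; open, the fingers measure 114 mm over their backs; the gripper's body (76 mm by 85 mm) begins 54 mm behind the grasp point. The pads swing forward as they close: fully open they stand 13 mm farther back than shut.
Start: joints at [-1.299, 0.291, -0.153, 1.127, 0, 1.431], TCP at [0.21, -0.481, 0.242] pointing down, gripper open.
Joint ranges: [-2.52, 2.52], [-0.91, 1.74], [-1.3, 1.37], [-1.96, 2.02], [-1.52, 1.47], [-3.14, 3.14]. Speed limits (rad/s): [2.22, 2.22, 2.79, 3.14, 3.14, 3.14].

## Interface

Orientations are given as a unit quaternion [x, y, z, w].
In Python, from plant import * gives the robot as it stands.
- The arm moves only by the tool move_arm, never from a script. Its argument "rows" is a list of rows, each a list of 6 numbers: the shift along the tool's x, y, z in m, then the turn, a rotation vector about the tool's x, y, z in degrees. In form: [[dx, dy, dz, wx, wy, wz], ...]. A call has 1 to 12 rows; each row shifts and turns the commanded pose from where the row before left it, along the tool's axes as they then stand; what a row does not reach is not made up. A row lasts 1/8 s, in which the tool goes at most 62.5 mm and 10.7 degrees, less where a joint would pass 70% of its speed; a pose out of reach is approached as far as the arm can. A call is refused whole if a number of a shift passes 0.0625 or a number of a turn 10.7, either way. A call with a gripper value outside its range is refused whole. "gripper" is the opening, from -1 (shut) to 1 (fully open), set as the call begins (left out, the last holds). The fingers move at their own pace and stop on an object; "newtons" is the grip in N (left out, the last holds). Time passes only in rows, so rows that do not move let the fingers close. It gives the time, the measured TCP pose, the force and the opening at its end, in the units of the state.
- sense(): the state, without advancing time (a new reading comes with each control period).
- get_image(name): name is "side" or "top" or "wrist"; returns a dict with "color" (480x640x3 uint8, red, green, blue), "K" (3x3 intrinsics, pixels), "rvec" (rotation vector, rad) and "tvec" (3), from world to camera coordinates, as OpenCV has them. Camera axes: x right, y down, z forward; pixel columns grow to the right and rows downward; lengths in m; the calibration is good to about 2 mm. A picture is of the moment at which its call begins. There is no depth.
- hand_in(): hands the job in, once; it reports no verdict.
The state is a dict: "t": time; "joints": joint angles; "qd": joint speeds; "tau": joint torques, N m; "tcp_pos": TCP position; "orientation": TCP orientation; "contact_force": force on the tool from outside, world axes, zero at the start; "moment": the same for the moment, N m; "gripper_width": finger opening in m.
Only numpy, scipy, OpenCV 4.12 (cv2) and the standard library are available. Lean on these libraries where they do the work, as an engineer would, in place of code of your own. Each camera call takes 0.05 s, during which the arm holds its last target. There are 200 camera calls.

## Working session

There is one attempt and no reset: what is moved stays moved. The work goes in short steps, Python scripts to look and compute and a tool call to move; the robot and the scene stay as the last step left them, time stands still between calls to the robot, and variables do not carry over. Pictures are saved under pics/ and viewed, about 12 in all and at most 16, crops included, and the job is handed in when it is done.

Besides the shell and the picture viewer there is one more tool, called as name(argument=value, ...) on one line, values as JSON. move_arm: Moves the arm, as the interface text tells. Its arguments: {"type":"object","properties":{"rows":{"type":"array"},"gripper":{"type":"number"},"newtons":{"type":"number"}},"required":["rows"]}

```bash
mkdir -p pics
cat > h.py <<'E'
from plant import *
import numpy as np, cv2
def cam(n,save=None):
    im=get_image(n)
    if save: cv2.imwrite('pics/'+save,im['color'][:,:,::-1])
    return im
def ray(im,px,z):
    R=cv2.Rodrigues(np.array(im['rvec'],float))[0];t=np.array(im['tvec'],float).ravel()
    K=np.array(im['K']);px=np.atleast_2d(np.array(px,float))
    d=(np.linalg.inv(K)@np.c_[px,np.ones(len(px))].T).T@R
    c=-R.T@t
    return c+d*((z-c[2])/d[:,2])[:,None]
def proj(im,P):
    return cv2.projectPoints(np.array(P,float).reshape(-1,3),np.array(im['rvec'],float),np.array(im['tvec'],float),np.array(im['K'],float),None)[0][:,0]
E
python3 - <<'E'
from h import *
np.set_printoptions(precision=4,suppress=True)
for n in ['top','side']:
    im=cam(n,n+'1.png'); R=cv2.Rodrigues(np.array(im['rvec'],float))[0]
    print(n,-R.T@np.array(im['tvec']).ravel(),im['K'][0][0])
s=sense();print(s['t'],s['orientation'],s['tcp_pos'],s['gripper_width'],s['contact_force'])
E
```

```text
top [0.457  0.0698 1.138 ] 581.4410198729646
side [0.171  0.5521 0.6312] 486.63541960831304
0.1 [-0.5912  0.3878 -0.3872  0.5917] [ 0.2096 -0.481   0.2418] 0.0853892544651083 [-0.1061  1.0755  0.4972]
```

View pics/top1.png

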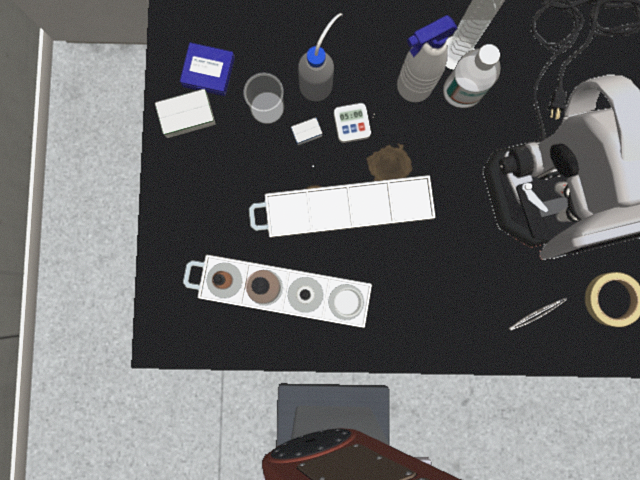

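View pics/side1.png

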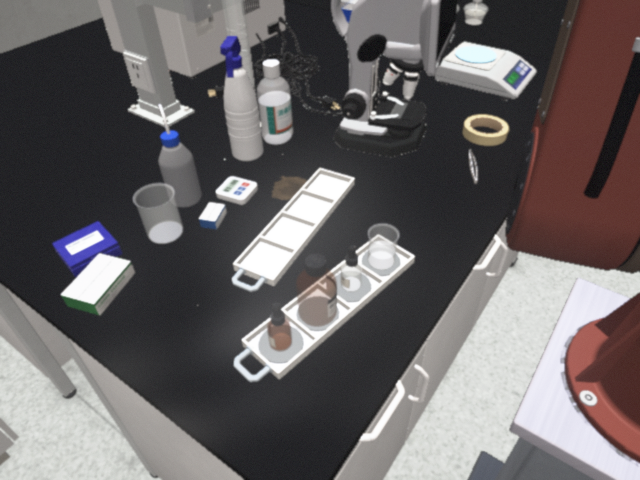

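The top view shows the old rack (centre ~285,291) with its handle on the left. From the handle end it holds the brown dropper, brown bottle, clear dropper and beaker. The new rack (centre ~350,206) also has its handle on the left, and the side view agrees. Now I'll measure.

Run:
```python
from h import *
from scipy.spatial.transform import Rotation as Ro
np.set_printoptions(precision=4,suppress=True)
im=cam('top'); g=im['color'].astype(int); 
m=((g.min(2)>150)).astype(np.uint8)
m[:165]=0;m[335:]=0;m[:,:180]=0;m[:,445:]=0
m=cv2.morphologyEx(m,cv2.MORPH_OPEN,np.ones((5,5)))
m=cv2.morphologyEx(m,cv2.MORPH_CLOSE,np.ones((9,9)))
cs=cv2.findContours(m,cv2.RETR_EXTERNAL,cv2.CHAIN_APPROX_NONE)[0]
out={}
for c in sorted(cs,key=cv2.contourArea)[-2:]:
    w=ray(im,c[:,0],0.018)[:,:2]
    h=cv2.convexHull(w.astype(np.float32))
    (cx,cy),s,a=cv2.minAreaRect(h)
    b=cv2.boxPoints(((cx,cy),s,a)); e=[b[1]-b[0],b[2]-b[1]]; e=max(e,key=np.linalg.norm)
    u=e/np.linalg.norm(e); u=u if u[1]>0 else -u
    c0=np.array([cx,cy]); print('rect',c0,s,'u',u,np.degrees(np.arctan2(u[1],u[0])))
    P=[np.r_[c0+u*y,0.007] for y in(.12,.04,-.04,-.12)]
    print(np.array(P)[:,:2]); print(proj(im,P))
# dark caps
d=(g.max(2)<75).astype(np.uint8); 
for n,box,z in [('bd',(205,230,262,298),.092),('bb',(245,282,270,305),.120),('cd',(288,325,278,312),.092)]:
    x0,x1,y0,y1=box; dd=d[y0:y1,x0:x1]
    n_,l,st,ce=cv2.connectedComponentsWithStats(dd)
    for i in range(1,n_):
        if st[i,4]>15: p=ce[i]+[x0,y0]; print(n,p,st[i],ray(im,p,z)[0,:2])
s=sense(); print(Ro.from_quat(s['orientation']).as_matrix())
cv2.imwrite('pics/crop.png',cv2.resize(im['color'][240:340,175:385,::-1],None,fx=3.8,fy=3.8,interpolation=cv2.INTER_CUBIC))
```

```text
rect [0.6321 0.005 ] (0.08490753918886185, 0.3259238004684448) u [-0.1315  0.9913] 97.55811
[[ 0.6163  0.1239]
 [ 0.6268  0.0446]
 [ 0.6374 -0.0347]
 [ 0.6479 -0.114 ]]
[[287.8422 213.3031]
 [328.3338 208.7206]
 [368.7528 204.1464]
 [409.0993 199.5804]]
rect [0.4655 0.1281] (0.3275068402290344, 0.08493050932884216) u [0.1561 0.9877] 81.019394
[[0.4842 0.2467]
 [0.4717 0.1676]
 [0.4592 0.0886]
 [0.4467 0.0096]]
[[223.093  279.635 ]
 [263.6347 286.8194]
 [304.2589 294.0184]
 [344.966  301.2321]]
bd [218.2121 279.1212] [ 8 12 12 11 99] [0.4829 0.2421]
bb [260.0533 285.56  ] [  7   8  17  16 225] [0.4723 0.1642]
cd [304.6761 294.1972] [12 12 10  9 71] [0.4587 0.0864]
[[ 0.3993 -0.0003  0.9168]
 [-0.9168  0.001   0.3993]
 [-0.001  -1.      0.0001]]
```

View pics/crop.png

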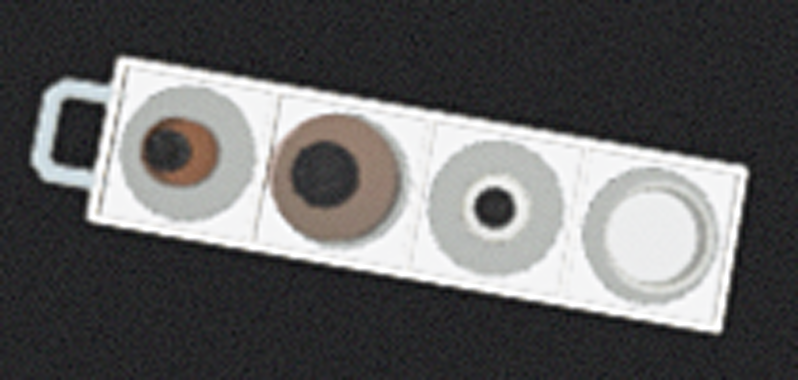

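The rack rectangles measure 325 x 85 mm, which matches the given size. The things stand within about 4 mm of their compartment centres, and the handle ends are on the +y side. I'll turn the jaws across the old rack and go to the beaker first.

move_arm(rows=[[0,0,0,0,-9.6,0],[0,0,0,0,-9.6,0],[0,0,0,0,-9.6,0],[0,0,0,0,-9.6,0],[0,0,0,0,-9.6,0],[0,0,0,0,-9.6,0]], gripper=1, newtons=30)

```text
t: 0.9
tcp_pos: [0.2096, -0.4811, 0.242]
orientation: [-0.705, 0.053, -0.053, 0.705]
contact_force: [-0.1, -0.5, 0.4]
gripper_width: 0.0853
```

move_arm(rows=[[0.0132,0,0.0435,0,0,0],[0.0132,0,0.0435,0,0,0],[0.0132,0,0.0435,0,0,0],[0.0132,0,0.0435,0,0,0],[0.0132,0,0.0435,0,0,0],[0.0132,0,0.0435,0,0,0],[0.0132,0,0.0435,0,0,0],[0.0132,0,0.0435,0,0,0],[0.0132,0,0.0435,0,0,0],[0.0132,0,0.0435,0,0,0],[0.0132,0,0.0435,0,0,0],[0.0132,0,0.0435,0,0,0]])

```text
t: 2.4
tcp_pos: [0.447, 0.0115, 0.2423]
orientation: [0.705, -0.055, 0.055, -0.705]
contact_force: [1.1, -0.5, -0.0]
gripper_width: 0.0853
```

```bash
cat >> h.py <<'E'
from scipy.spatial.transform import Rotation as Ro
np.set_printoptions(precision=4,suppress=True)
O=lambda y:np.array([.4655,.1281])+np.array([.1561,.9877])*y
N=lambda y:np.array([.6321,.005])+np.array([-.1315,.9913])*y
def to(x,y,z,yaw):
    "delta: first turn wy (deg), then shift in the turned tool axes"
    s=sense();R=Ro.from_quat(s['orientation']).as_matrix();p=np.array(s['tcp_pos'])
    cur=np.degrees(np.arctan2(R[1,0],R[0,0])); wy=-((yaw-cur+180)%360-180)
    a=np.radians(yaw);tx=np.array([np.cos(a),np.sin(a),0]);ty=np.array([0,0,-1.]);tz=np.cross(tx,ty)
    d=np.array([x,y,z])-p
    print('t',s['t'],'tcp',p,'yaw',round(cur,2),'w',s['gripper_width'],'tilt',R[:,1],'f',s['contact_force'])
    print('  need wy %.2f shift'%wy,d@tx,d@ty,d@tz)
E
python3 - <<'E'
from h import *
to(*O(-.12),.05,-8.98)
im=cam('wrist','w1.png')
R=cv2.Rodrigues(np.array(im['rvec'],float))[0];print(-R.T@np.array(im['tvec']).ravel())
print(proj(im,[np.r_[O(-.12),.073],np.r_[O(-.12),.007],np.r_[O(-.04),.099]]))
E
```

```text
t 2.4 tcp [0.447  0.0115 0.2423] yaw -8.86 w 0.08531798968136481 tilt [ 0.     -0.0001 -1.    ] f [ 1.1078 -0.4881 -0.0302]
  need wy 0.12 shift 7.895311667181955e-05 0.19226063535508914 -0.001974783159506433
[0.4593 0.0944 0.3737]
[[319.6491 221.251 ]
 [319.5374 203.8706]
 [320.1486 125.1826]]
```

View pics/w1.png

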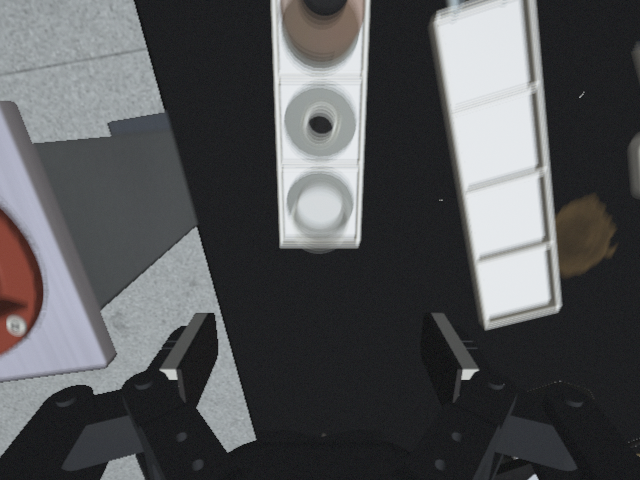

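The wrist view shows the beaker on the jaw axis (rim about column 320), so the calibration agrees. I'll go down and grip it near the rim.

move_arm(rows=[[0,0.03,-0.001,0,0,0],[0,0.03,-0.001,0,0,0],[0,0.03,0,0,0,0],[0,0.03,0,0,0,0],[0,0.03,0,0,0,0],[0,0.022,0,0,0,0],[0,0.014,0,0,0,0],[0,0.006,0,0,0,0],[0,0,0,0,0,0]])

```text
t: 3.58
tcp_pos: [0.4461, 0.0081, 0.0502]
orientation: [-0.705, 0.055, -0.054, 0.705]
contact_force: [-0.2, -0.4, -0.3]
gripper_width: 0.0853
```

move_arm(rows=[[0,0,0,0,0,0],[0,0,0,0,0,0],[0,0,0,0,0,0],[0,0,0,0,0,0],[0,0,0,0,0,0],[0,0,0,0,0,0],[0,0,0,0,0,0],[0,0,0,0,0,0]], gripper=-1, newtons=25)

```text
t: 4.58
tcp_pos: [0.4467, 0.008, 0.051]
orientation: [0.705, -0.054, 0.055, -0.705]
contact_force: [-1.6, -0.1, 5.7]
gripper_width: 0.0513
```

move_arm(rows=[[0,-0.006,0,0,0,0],[0,-0.012,0,0,0,0],[0,-0.022,0,0,0,0],[0,-0.03,0,0,0,0],[0,-0.03,0,0,0,0],[0,-0.03,0,0,0,0],[0,0,0,0,-4,0],[0,0,0,0,-8,0],[0,0,0,0,-4.5,0],[0,0,0,0,0,0]])

```text
t: 5.82
tcp_pos: [0.4463, 0.0081, 0.181]
orientation: [0.706, 0.047, -0.047, -0.706]
contact_force: [-0.2, 0.2, -0.4]
gripper_width: 0.0514
```

Run:
```python
from h import *
to(*N(.12),.049,7.56)
```

```text
t 5.825 tcp [0.4463 0.0081 0.181 ] yaw 7.61 w 0.0514491641123163 tilt [ 0.0007 -0.0001 -1.    ] f [-0.2145  0.2202 -0.384 ]
  need wy 0.05 shift 0.18376444113513307 0.13202608207169797 0.09250805877419341
```

move_arm(rows=[[0.008,0,0.004,0,0,0],[0.02,0,0.01,0,0,0],[0.031,0,0.0155,0,0,0],[0.033,0,0.0165,0,0,0],[0.033,0,0.0165,0,0,0],[0.031,0,0.016,0,0,0],[0.02,0,0.01,0,0,0],[0.008,0,0.004,0,0,0],[0,0,0,0,0,0]])

```text
t: 6.95
tcp_pos: [0.6163, 0.1244, 0.18]
orientation: [0.706, 0.047, -0.047, -0.706]
contact_force: [-0.8, 0.2, -1.0]
gripper_width: 0.0513
```

move_arm(rows=[[0,0.015,0,0,0,0],[0,0.03,0,0,0,0],[0,0.03,0,0,0,0],[0,0.025,0,0,0,0],[0,0.015,0,0,0,0],[0,0.01,0,0,0,0],[0,0.004,0,0,0,0],[0,0.002,0,0,0,0],[0,0,0,0,0,0]])

```text
t: 8.07
tcp_pos: [0.6167, 0.1242, 0.0497]
orientation: [-0.706, -0.047, 0.047, 0.706]
contact_force: [-0.6, -1.2, -0.5]
gripper_width: 0.0512
```

Run:
```python
from h import *
to(*N(.12),.049,7.56)
cam('side','s2.png')
i=cv2.imread('pics/s2.png')
cv2.imwrite('pics/s2.png',cv2.resize(i[150:390,200:460],None,fx=2,fy=2))
```

```text
t 8.075 tcp [0.6167 0.1242 0.0497] yaw 7.64 w 0.05122646333817159 tilt [ 0.0007  0.0001 -1.    ] f [-0.56   -1.1835 -0.458 ]
  need wy 0.08 shift -0.0003809509916575958 0.0007421435311535315 -0.00023343644515162165
```

View pics/s2.png

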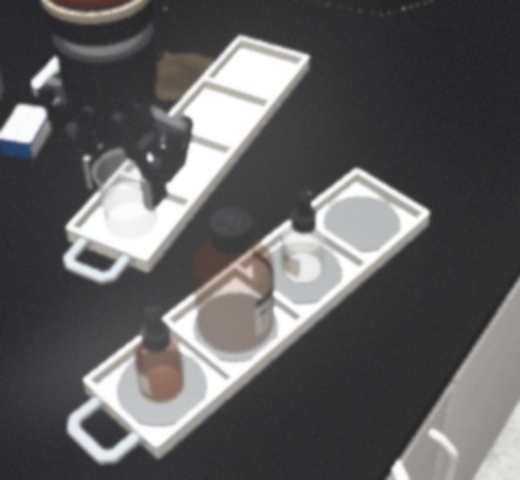

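The beaker hangs upright over the handle compartment of the new rack, at crop (130,205). I'll lower the last millimetre and release it.

move_arm(rows=[[0,0.001,0,0,0,0],[0,0,0,0,0,0]])

```text
t: 8.38
tcp_pos: [0.6164, 0.1242, 0.0484]
orientation: [0.706, 0.047, -0.047, -0.706]
contact_force: [-0.2, 0.2, -0.3]
gripper_width: 0.0512
```

move_arm(rows=[[0,0,0,0,0,0],[0,0,0,0,0,0],[0,0,0,0,0,0],[0,0,0,0,0,0],[0,0,0,0,0,0],[0,0,0,0,0,0]], gripper=1)

```text
t: 9.12
tcp_pos: [0.6163, 0.1242, 0.0483]
orientation: [0.706, 0.047, -0.047, -0.706]
contact_force: [-0.8, 0.2, -0.2]
gripper_width: 0.0851
```

move_arm(rows=[[0,-0.01,0,0,0,0],[0,-0.02,0,0,0,0],[0,-0.03,0,0,0,0],[0,-0.04,0,0,0,0],[0,-0.04,0,0,0,0],[0,-0.04,0,0,0,0],[0,-0.02,0,0,0,0],[0,0,0,0,8.3,0],[0,0,0,0,8.3,0],[0,0,0,0,0,0]])

```text
t: 10.38
tcp_pos: [0.6164, 0.1242, 0.249]
orientation: [-0.705, 0.055, -0.055, 0.705]
contact_force: [0.1, -0.2, 0.3]
gripper_width: 0.0853
```

Run:
```python
from h import *
to(.4587,.0864,.075,-8.98)
```

```text
t 10.375 tcp [0.6164 0.1242 0.249 ] yaw -8.91 w 0.08534130891207153 tilt [ 0.0006  0.0001 -1.    ] f [ 0.1349 -0.1964  0.3098]
  need wy 0.07 shift -0.1498376007613102 0.1740026893933404 -0.06193269564132453
```

move_arm(rows=[[-0.01,0,-0.004,0,0,0],[-0.03,0,-0.012,0,0,0],[-0.035,0.01,-0.015,0,0,0],[-0.035,0.02,-0.015,0,0,0],[-0.03,0.02,-0.012,0,0,0],[-0.01,0,-0.004,0,0,0],[0,0,0,0,0,0]])

```text
t: 11.25
tcp_pos: [0.459, 0.0863, 0.1994]
orientation: [-0.705, 0.054, -0.056, 0.705]
contact_force: [-0.5, -0.2, -0.2]
gripper_width: 0.0854
```

Run:
```python
from h import *
to(.4587,.0864,.075,-8.98)
im=cam('wrist','w3.png')
print(proj(im,[[.4587,.0864,.085],[.4587,.0864,.075],[.4592,.0886,.007]]))
i=cv2.imread('pics/w3.png');cv2.imwrite('pics/w3.png',i[60:400,180:480])
```

```text
t 11.25 tcp [0.459  0.0863 0.1994] yaw -8.92 w 0.08539619159650959 tilt [ 0.0017  0.0001 -1.    ] f [-0.5048 -0.1776 -0.1899]
  need wy 0.06 shift -0.0003035920706222663 0.1243529558823359 4.0899720660858696e-05
[[318.9783 239.4674]
 [318.956  235.1684]
 [319.0056 210.038 ]]
```

View pics/w3.png

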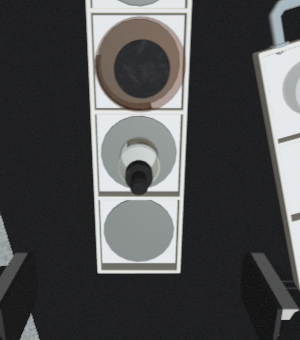

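The dropper's collar is at about (319,236) in the full picture, against a predicted (319,235), so it is centred. Going down to grip it.

move_arm(rows=[[0,0.02,0,0,0,0],[0,0.03,0,0,0,0],[0,0.03,0,0,0,0],[0,0.02,0,0,0,0],[0,0.014,0,0,0,0],[0,0.008,0,0,0,0],[0,0.002,0,0,0,0],[0,0,0,0,0,0]])

```text
t: 12.3
tcp_pos: [0.459, 0.0864, 0.0747]
orientation: [-0.705, 0.055, -0.055, 0.705]
contact_force: [0.3, -0.1, 0.2]
gripper_width: 0.0854
```

move_arm(rows=[[0,0,0,0,0,0],[0,0,0,0,0,0],[0,0,0,0,0,0],[0,0,0,0,0,0],[0,0,0,0,0,0],[0,0,0,0,0,0],[0,0,0,0,0,0],[0,0,0,0,0,0],[0,0,0,0,0,0],[0,0,0,0,0,0]], gripper=-1, newtons=30)

```text
t: 13.55
tcp_pos: [0.4588, 0.0863, 0.0746]
orientation: [-0.705, 0.055, -0.055, 0.705]
contact_force: [-0.7, 0.2, 5.8]
gripper_width: 0.0192
```

Run:
```python
from h import *
to(.4587,.0864,.075,-8.98)
cam('side','s4.png')
i=cv2.imread('pics/s4.png')
cv2.imwrite('pics/s4.png',cv2.resize(i[200:390,220:420],None,fx=3,fy=3))
```

```text
t 13.55 tcp [0.4588 0.0863 0.0746] yaw -8.96 w 0.019174472265426446 tilt [ 0.0006 -0.     -1.    ] f [-0.7284  0.1505  5.7685]
  need wy 0.02 shift -0.0001268074669544964 -0.000447195819803195 7.031067502783264e-05
```

View pics/s4.png

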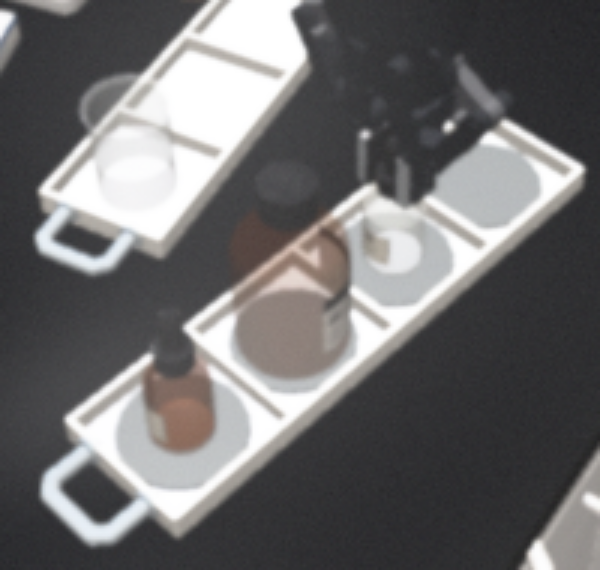

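The beaker stands upright in place. The jaws are shut on the clear dropper's collar (19 mm opening). Lifting it.

move_arm(rows=[[0,-0.006,0,0,0,0],[0,-0.012,0,0,0,0],[0,-0.022,0,0,0,0],[0,-0.03,0,0,0,0],[0,-0.03,0,0,0,0],[0,-0.03,0,0,0,0],[0,-0.01,0,0,-4,0],[0,0,0,0,-8,0],[0,0,0,0,-4.5,0],[0,0,0,0,0,0]])

```text
t: 14.85
tcp_pos: [0.4585, 0.0863, 0.2149]
orientation: [0.706, 0.046, -0.046, -0.706]
contact_force: [-0.0, 0.2, -1.1]
gripper_width: 0.0191
```

Run:
```python
from h import *
to(*N(.04),.072,7.56)
```

```text
t 14.85 tcp [0.4585 0.0863 0.2149] yaw 7.5 w 0.01912215739376608 tilt [ 0.0004  0.     -1.    ] f [-0.049   0.2068 -1.1007]
  need wy -0.06 shift 0.16144330924804826 0.14288303632369082 -0.06345199987691942
```

move_arm(rows=[[0.008,0,-0.0035,0,0,0],[0.02,0,-0.008,0,0,0],[0.026,0,-0.01,0,0,0],[0.0265,0,-0.0105,0,0,0],[0.0265,0,-0.0105,0,0,0],[0.026,0,-0.01,0,0,0],[0.02,0,-0.0075,0,0,0],[0.0085,0,-0.0035,0,0,0],[0,0,0,0,0,0]])

```text
t: 15.98
tcp_pos: [0.627, 0.0444, 0.2139]
orientation: [-0.706, -0.046, 0.046, 0.706]
contact_force: [0.2, -0.3, -0.2]
gripper_width: 0.0186
```

move_arm(rows=[[0,0.015,0,0,0,0],[0,0.03,0,0,0,0],[0,0.03,0,0,0,0],[0,0.028,0,0,0,0],[0,0.018,0,0,0,0],[0,0.011,0,0,0,0],[0,0.006,0,0,0,0],[0,0.0035,0,0,0,0],[0,0.001,0,0,0,0],[0,0,0,0,0,0]])

```text
t: 17.23
tcp_pos: [0.6272, 0.0445, 0.0722]
orientation: [0.706, 0.047, -0.046, -0.706]
contact_force: [-0.4, -0.4, -0.2]
gripper_width: 0.0192
```

Run:
```python
from h import *
to(*N(.04),.072,7.56)
cam('side','s5.png')
i=cv2.imread('pics/s5.png')
cv2.imwrite('pics/s5.png',cv2.resize(i[150:300,200:400],None,fx=3,fy=3))
```

```text
t 17.225 tcp [0.6272 0.0445 0.0722] yaw 7.54 w 0.019196799201761528 tilt [ 0.0007 -0.0001 -1.    ] f [-0.3739 -0.4046 -0.2459]
  need wy -0.02 shift -0.00038879711705923944 0.00021356895599466963 0.00017961305380592019
```

View pics/s5.png

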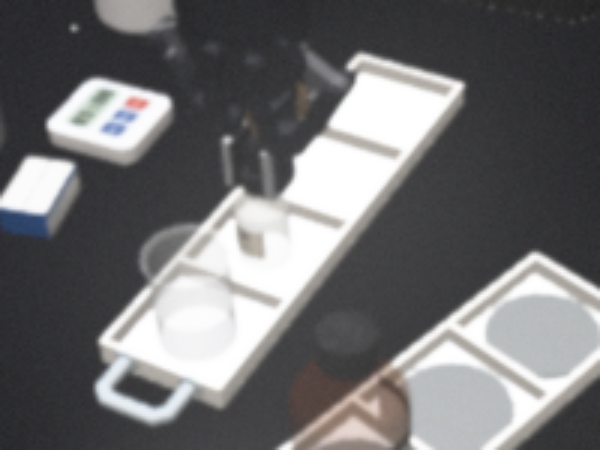

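The dropper hangs upright in its compartment, around crop (265,235). Releasing it, then on to the bottle.

move_arm(rows=[[0,0.0005,0,0,0,0],[0,0,0,0,0,0],[0,0,0,0,0,0],[0,0,0,0,0,0],[0,0,0,0,0,0],[0,0,0,0,0,0],[0,0,0,0,0,0],[0,0,0,0,0,0]], gripper=1)

```text
t: 18.27
tcp_pos: [0.627, 0.0446, 0.0713]
orientation: [-0.706, -0.046, 0.046, 0.706]
contact_force: [-0.2, -0.2, -0.4]
gripper_width: 0.0851
```

move_arm(rows=[[0,-0.01,0,0,0,0],[0,-0.02,0,0,0,0],[0,-0.03,0,0,0,0],[0,-0.04,0,0,0,0],[0,-0.04,0,0,0,0],[0,-0.03,0,0,0,0],[0,0,0,0,8.3,0],[0,0,0,0,8.3,0],[0,0,0,0,0,0]])

```text
t: 19.4
tcp_pos: [0.627, 0.0446, 0.242]
orientation: [-0.705, 0.055, -0.056, 0.705]
contact_force: [0.6, 1.0, -0.3]
gripper_width: 0.0853
```

Run:
```python
from h import *
to(.4723,.1642,.116,-8.98)
```

```text
t 19.4 tcp [0.627  0.0446 0.242 ] yaw -9.01 w 0.08526670607578615 tilt [ 0.0007 -0.     -1.    ] f [ 0.6052  0.9663 -0.2981]
  need wy -0.03 shift -0.171490056769423 0.12603051917828362 0.09401165321144886
```

move_arm(rows=[[-0.01,0,0.0055,0,0,0],[-0.025,0,0.0135,0,0,0],[-0.034,0,0.0185,0,0,0],[-0.034,0,0.019,0,0,0],[-0.034,0,0.0185,0,0,0],[-0.0245,0,0.0135,0,0,0],[-0.01,0,0.0055,0,0,0],[0,0,0,0,0,0]])

```text
t: 20.4
tcp_pos: [0.4722, 0.1647, 0.2416]
orientation: [-0.705, 0.055, -0.055, 0.705]
contact_force: [-0.3, 0.8, 0.5]
gripper_width: 0.0854
```

Run:
```python
from h import *
to(.4723,.1642,.116,-8.98)
im=cam('wrist','w6.png')
g=im['color'].astype(int);d=((g.max(2)<75)).astype(np.uint8)
p0=proj(im,[[.4723,.1642,.127]])[0].astype(int);print(p0)
x0,y0=p0-60;dd=d[y0:y0+120,x0:x0+120]
n,l,st,ce=cv2.connectedComponentsWithStats(dd)
for i in range(1,n):
    if 300<st[i,4]<6000:
        p=ce[i]+[x0,y0];print(p,st[i],ray(im,p,.122)[0])
```

```text
t 20.4 tcp [0.4722 0.1647 0.2416] yaw -8.95 w 0.08536283656133055 tilt [ 0.0005 -0.     -1.    ] f [-0.3257  0.7997  0.5428]
  need wy 0.03 shift 0.0001490268089334198 0.12556014707078977 -0.0004665040855711881
[319 239]
[267.8366 241.1693] [   0    0   21  120 2227] [0.434  0.1675 0.122 ]
[368.4106 240.7296] [  98    0   22  120 2411] [0.5075 0.1564 0.122 ]
[318.8389 237.5251] [  28   36   54   46 1533] [0.4717 0.1645 0.122 ]
```

The wrist view puts the cap at (0.4717, 0.1645), within 1 mm of the top-view value. Going down to grip it.

move_arm(rows=[[0,0.02,0,0,0,0],[0,0.03,0,0,0,0],[0,0.03,0,0,0,0],[0,0.02,0,0,0,0],[0,0.014,0,0,0,0],[0,0.008,0,0,0,0],[0,0.0025,0,0,0,0],[0,0,0,0,0,0]])

```text
t: 21.45
tcp_pos: [0.4728, 0.1644, 0.1172]
orientation: [-0.705, 0.056, -0.056, 0.705]
contact_force: [-0.6, -0.7, 0.6]
gripper_width: 0.0857
```

move_arm(rows=[[0,0,0,0,0,0],[0,0,0,0,0,0],[0,0,0,0,0,0],[0,0,0,0,0,0],[0,0,0,0,0,0],[0,0,0,0,0,0],[0,0,0,0,0,0],[0,0,0,0,0,0],[0,0,0,0,0,0],[0,0,0,0,0,0]], gripper=-1, newtons=60)

```text
t: 22.7
tcp_pos: [0.4726, 0.1645, 0.1173]
orientation: [-0.705, 0.056, -0.056, 0.705]
contact_force: [-1.7, -0.3, 6.0]
gripper_width: 0.029
```

move_arm(rows=[[0,-0.005,0,0,0,0],[0,-0.01,0,0,0,0],[0,-0.02,0,0,0,0],[0,-0.03,0,0,0,0],[0,-0.03,0,0,0,0],[0,-0.025,0,0,0,0],[0,-0.015,0,0,0,0],[0,-0.005,0,0,-4,0],[0,0,0,0,-8,0],[0,0,0,0,-4.5,0],[0,0,0,0,0,0]])

```text
t: 24.08
tcp_pos: [0.4722, 0.1643, 0.2566]
orientation: [0.706, 0.045, -0.046, -0.706]
contact_force: [0.8, -0.8, -4.3]
gripper_width: 0.029
```

Run:
```python
from h import *
to(*N(-.04),.1145,7.56)
cam('side','s7.png')
i=cv2.imread('pics/s7.png')
cv2.imwrite('pics/s7.png',cv2.resize(i[130:380,200:420],None,fx=2.4,fy=2.4))
```

```text
t 24.075 tcp [0.4722 0.1643 0.2566] yaw 7.4 w 0.02899986527238978 tilt [-0.0007 -0.0001 -1.    ] f [ 0.7674 -0.7845 -4.2706]
  need wy -0.16 shift 0.1375943872112018 0.14210804968320417 -0.21899040060614056
```

View pics/s7.png

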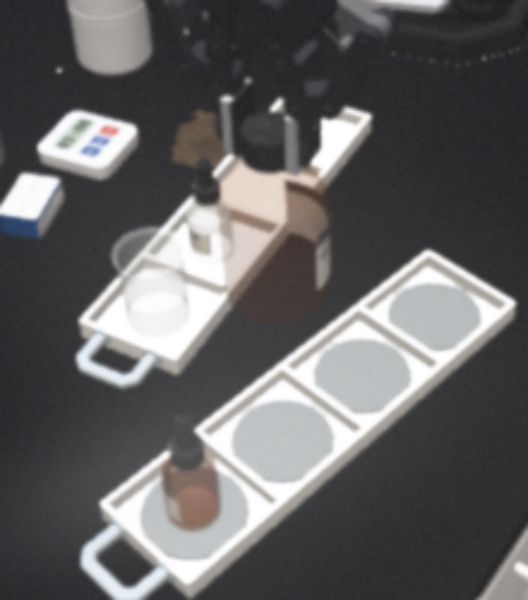

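The bottle hangs upright by its cap, at crop (275,215). The clear dropper and beaker stand in place. Carrying the bottle across.

move_arm(rows=[[0.006,0,-0.009,0,0,0],[0.014,0,-0.022,0,0,0],[0.02,0,-0.032,0,0,0],[0.0225,0,-0.036,0,0,0],[0.0225,0,-0.036,0,0,0],[0.0225,0,-0.036,0,0,0],[0.016,0,-0.026,0,0,0],[0.01,0,-0.016,0,0,0],[0.004,0,-0.006,0,0,0],[0,0,0,0,0,0]])

```text
t: 25.38
tcp_pos: [0.6371, -0.0352, 0.2565]
orientation: [-0.706, -0.045, 0.046, 0.706]
contact_force: [0.2, 0.2, -2.9]
gripper_width: 0.0289
```

move_arm(rows=[[0,0.015,0,0,0,0],[0,0.03,0,0,0,0],[0,0.03,0,0,0,0],[0,0.026,0,0,0,0],[0,0.016,0,0,0,0],[0,0.01,0,0,0,0],[0,0.006,0,0,0,0],[0,0.004,0,0,0,0],[0,0.002,0,0,0,0],[0,0,0,0,0,0]])

```text
t: 26.62
tcp_pos: [0.6373, -0.035, 0.118]
orientation: [0.706, 0.046, -0.046, -0.706]
contact_force: [0.4, 0.7, -3.6]
gripper_width: 0.0291
```

Run:
```python
from h import *
to(*N(-.04),.1145,7.56)
cam('side','s8.png')
i=cv2.imread('pics/s8.png')
cv2.imwrite('pics/s8.png',cv2.resize(i[130:300,200:400],None,fx=3,fy=3))
```

```text
t 26.625 tcp [ 0.6373 -0.035   0.118 ] yaw 7.43 w 0.029139650818703122 tilt [ 0.0004 -0.0001 -1.    ] f [ 0.3623  0.7229 -3.6342]
  need wy -0.13 shift 0.0001481578869272457 0.0035350907593406783 0.0003529161938332834
```

View pics/s8.png

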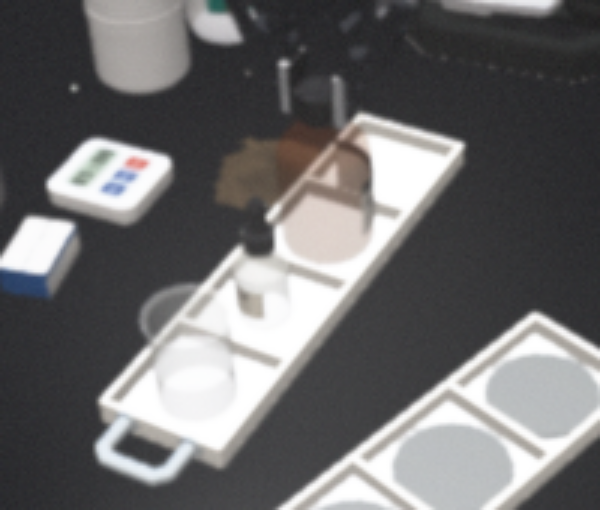

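The bottle is in the third compartment, at crop (325,225). Lowering the last 3 mm, releasing, then going to the brown dropper.

move_arm(rows=[[0,0.002,0,0,0,0],[0,0.001,0,0,0,0],[0,0.0005,0,0,0,0],[0,0,0,0,0,0],[0,0,0,0,0,0]])

```text
t: 27.3
tcp_pos: [0.6371, -0.035, 0.1145]
orientation: [0.706, 0.046, -0.046, -0.706]
contact_force: [-0.4, -0.4, -1.5]
gripper_width: 0.0287
```

move_arm(rows=[[0,0,0,0,0,0],[0,0,0,0,0,0],[0,0,0,0,0,0],[0,0,0,0,0,0],[0,0,0,0,0,0],[0,0,0,0,0,0],[0,0,0,0,0,0]], gripper=1)

```text
t: 28.18
tcp_pos: [0.6371, -0.035, 0.1143]
orientation: [0.706, 0.046, -0.046, -0.706]
contact_force: [0.3, 0.3, 0.3]
gripper_width: 0.0854
```

move_arm(rows=[[0,-0.01,0,0,0,0],[0,-0.02,0,0,0,0],[0,-0.03,0,0,0,0],[0,-0.04,0,0,0,0],[0,-0.025,0,0,0,0],[0,0,0,0,8.3,0],[0,0,0,0,8.2,0],[0,0,0,0,0,0]])

```text
t: 29.18
tcp_pos: [0.6372, -0.035, 0.24]
orientation: [0.705, -0.055, 0.056, -0.705]
contact_force: [-0.4, 1.0, -0.5]
gripper_width: 0.0853
```

Run:
```python
from h import *
to(.4829,.2421,.075,-8.98)
```

```text
t 29.175 tcp [ 0.6372 -0.035   0.24  ] yaw -9.01 w 0.08531956326119139 tilt [ 0.0008 -0.0001 -1.    ] f [-0.4081  0.9873 -0.4609]
  need wy -0.03 shift -0.19569211028227168 0.16502133893678933 0.24959954539195994
```

move_arm(rows=[[-0.01,0,0.013,0,0,0],[-0.02,0,0.026,0,0,0],[-0.027,0,0.034,0,0,0],[-0.03,0,0.038,0,0,0],[-0.03,0,0.038,0,0,0],[-0.03,0,0.038,0,0,0],[-0.025,0.01,0.032,0,0,0],[-0.017,0.015,0.022,0,0,0],[-0.007,0.01,0.0085,0,0,0],[0,0,0,0,0,0]])

```text
t: 30.42
tcp_pos: [0.482, 0.2425, 0.2038]
orientation: [0.705, -0.055, 0.055, -0.705]
contact_force: [-0.2, -0.4, 0.5]
gripper_width: 0.0853
```

Run:
```python
from h import *
to(.4829,.2421,.075,-8.98)
im=cam('wrist','w9.png')
print(proj(im,[[.4829,.2421,.099],[.4829,.2421,.079],[.4842,.2467,.007]]))
i=cv2.imread('pics/w9.png');cv2.imwrite('pics/w9.png',i[60:400,180:480])
```

```text
t 30.425 tcp [0.482  0.2425 0.2038] yaw -8.94 w 0.08528339735035946 tilt [-0.0011 -0.0005 -1.    ] f [-0.1752 -0.3957  0.4632]
  need wy 0.04 shift 0.0009363666855834655 0.12882572141724447 -0.00025536020480662364
[[321.1955 244.0931]
 [321.0686 235.1594]
 [321.3518 206.3461]]
```

View pics/w9.png

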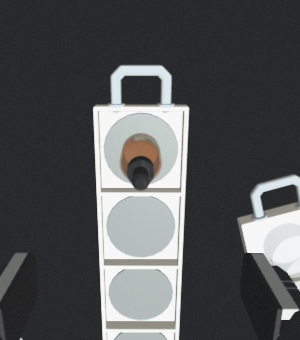

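The bulb top is at (321,241) against a predicted (321,244), which is centred. Going down to grip it.

move_arm(rows=[[0.001,0.02,0,0,0,0],[0,0.03,0,0,0,0],[0,0.03,0,0,0,0],[0,0.023,0,0,0,0],[0,0.015,0,0,0,0],[0,0.008,0,0,0,0],[0,0.003,0,0,0,0],[0,0,0,0,0,0]])

```text
t: 31.48
tcp_pos: [0.4842, 0.2422, 0.0757]
orientation: [-0.705, 0.056, -0.056, 0.705]
contact_force: [-0.2, -0.5, 0.8]
gripper_width: 0.0853
```

move_arm(rows=[[0,0,0,0,0,0],[0,0,0,0,0,0],[0,0,0,0,0,0],[0,0,0,0,0,0],[0,0,0,0,0,0],[0,0,0,0,0,0],[0,0,0,0,0,0],[0,0,0,0,0,0],[0,0,0,0,0,0],[0,0,0,0,0,0]], gripper=-1, newtons=30)

```text
t: 32.72
tcp_pos: [0.484, 0.2422, 0.0755]
orientation: [-0.705, 0.056, -0.056, 0.705]
contact_force: [-0.2, 0.2, 4.9]
gripper_width: 0.0189
```

move_arm(rows=[[0,-0.006,0,0,0,0],[0,-0.012,0,0,0,0],[0,-0.022,0,0,0,0],[0,-0.03,0,0,0,0],[0,-0.03,0,0,0,0],[0,-0.03,0,0,0,0],[0,-0.02,0,0,-4,0],[0,0,0,0,-8,0],[0,0,0,0,-4.5,0],[0,0,0,0,0,0]])

```text
t: 33.98
tcp_pos: [0.4838, 0.2421, 0.2258]
orientation: [-0.706, -0.046, 0.046, 0.706]
contact_force: [-0.0, 0.1, -1.2]
gripper_width: 0.0188
```

Run:
```python
from h import *
to(*N(-.12),.072,7.56)
```

```text
t 33.975 tcp [0.4838 0.2421 0.2258] yaw 7.4 w 0.01883599332861069 tilt [ 0.0003  0.     -1.    ] f [-0.0272  0.0993 -1.2234]
  need wy -0.16 shift 0.11583199478209397 0.15384211099696943 -0.37453469343617
```

move_arm(rows=[[0.004,0,-0.0125,0,0,0],[0.008,0,-0.026,0,0,0],[0.012,0,-0.039,0,0,0],[0.014,0,-0.045,0,0,0],[0.0145,0,-0.047,0,0,0],[0.0145,0,-0.047,0,0,0],[0.014,0,-0.045,0,0,0],[0.0135,0,-0.044,0,0,0],[0.011,0,-0.036,0,0,0],[0.007,0,-0.0225,0,0,0],[0.003,0,-0.0105,0,0,0],[0,0,0,0,0,0]])

```text
t: 35.48
tcp_pos: [0.6466, -0.1148, 0.2251]
orientation: [-0.706, -0.045, 0.046, 0.706]
contact_force: [0.4, 1.1, -1.7]
gripper_width: 0.0188
```

move_arm(rows=[[0,0.015,0,0,0,0],[0,0.03,0,0,0,0],[0,0.03,0,0,0,0],[0,0.03,0,0,0,0],[0,0.022,0,0,0,0],[0,0.012,0,0,0,0],[0,0.007,0,0,0,0],[0,0.004,0,0,0,0],[0,0.002,0,0,0,0],[0,0,0,0,0,0]])

```text
t: 36.72
tcp_pos: [0.6471, -0.1144, 0.0737]
orientation: [0.706, 0.046, -0.046, -0.706]
contact_force: [0.4, 0.6, -0.3]
gripper_width: 0.0187
```

Run:
```python
from h import *
to(*N(-.12),.0727,7.56)
cam('side','s10.png')
i=cv2.imread('pics/s10.png')
cv2.imwrite('pics/s10.png',cv2.resize(i[130:300,200:400],None,fx=3,fy=3))
```

```text
t 36.725 tcp [ 0.6471 -0.1144  0.0737] yaw 7.43 w 0.0186606097704843 tilt [ 0.0006 -0.0002 -1.    ] f [ 0.4138  0.6241 -0.2681]
  need wy -0.13 shift 0.0008642696306620049 0.0009662110553954467 0.00029300541504847664
```

View pics/s10.png

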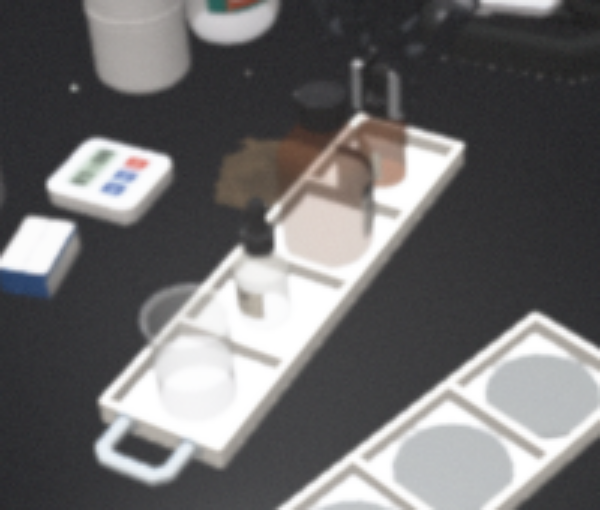

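The brown dropper is upright in the plain-end compartment, at crop (385,155). Lowering the last millimetre, releasing, and backing off up and toward the robot.

move_arm(rows=[[0,0.001,0,0,0,0],[0,0,0,0,0,0],[0,0,0,0,0,0]])

```text
t: 37.15
tcp_pos: [0.6471, -0.1143, 0.0726]
orientation: [0.706, 0.046, -0.046, -0.706]
contact_force: [0.7, -0.1, 1.9]
gripper_width: 0.0187
```

move_arm(rows=[[0,0,0,0,0,0],[0,0,0,0,0,0],[0,0,0,0,0,0],[0,0,0,0,0,0],[0,0,0,0,0,0],[0,0,0,0,0,0],[0,0,0,0,0,0]], gripper=1)

```text
t: 38.02
tcp_pos: [0.6468, -0.1142, 0.0723]
orientation: [0.706, 0.046, -0.046, -0.706]
contact_force: [0.5, 0.5, -0.7]
gripper_width: 0.0856
```

move_arm(rows=[[0,-0.01,0,0,0,0],[0,-0.02,0,0,0,0],[0,-0.03,0,0,0,0],[0,-0.04,0,0,0,0],[0,-0.04,0,0,0,0],[0,-0.03,0,0,0,0],[-0.03,0,0,0,0,0],[-0.05,0,0,0,0,0],[-0.05,0,0,0,0,0],[-0.05,0,0,0,0,0],[-0.03,0,0,0,0,0],[0,0,0,0,0,0]])

```text
t: 39.52
tcp_pos: [0.4372, -0.1416, 0.2434]
orientation: [0.706, 0.046, -0.045, -0.705]
contact_force: [0.7, -0.8, 0.1]
gripper_width: 0.0855
```

Run:
```python
from h import *
a=cam('top','t11.png');b=cam('side','s11.png')
A=cv2.resize(a['color'][155:265,230:460,::-1],(600,287));B=cv2.resize(b['color'][130:300,210:380,::-1],(312,312))
B=cv2.resize(b['color'][150:300,210:400,::-1],(380,300))
c=np.zeros((590,600,3),np.uint8);c[:287]=A;c[290:590,:380]=B
cv2.imwrite('pics/f.png',c)
# cap/collar centres from the top view
g=a['color'].astype(int);d=(g.max(2)<90).astype(np.uint8)
for n,y,z in[('bd',-.12,.085),('bb',-.04,.124),('cd',.04,.085)]:
    x0,y0=proj(a,[np.r_[N(y),z]])[0].astype(int)-14
    k,l,st,ce=cv2.connectedComponentsWithStats(d[y0:y0+29,x0:x0+29])
    for i in range(1,k):
        if 25<st[i,4]<400: q=ray(a,ce[i]+[x0,y0],z)[0,:2]; print(n,st[i],q-N(y))
```

```text
bd [ 6 13 11 10 90] [-0.0056  0.0048]
bb [ 0  0 15  4 43] [0.0244 0.0158]
bb [  6   7  18  18 232] [-0.0015  0.0006]
cd [10 11  9 10 76] [-0.0019  0.0008]
```

View pics/f.png

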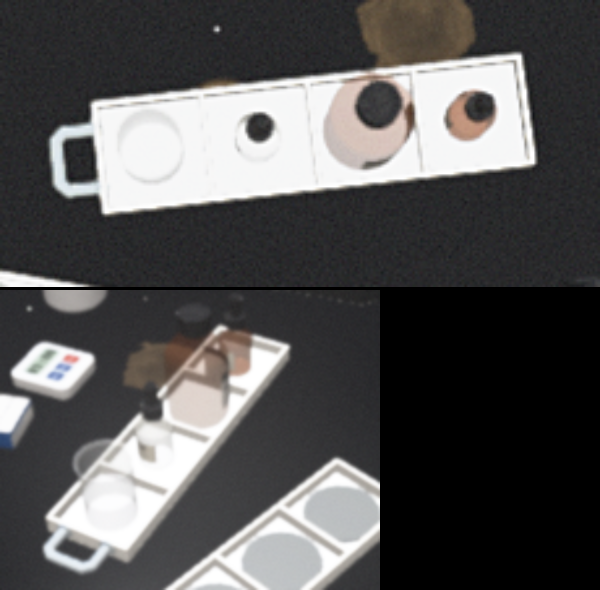

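From the handle end, the new rack now holds the beaker, clear dropper, brown bottle and brown dropper. All are upright, free, and well inside 25 mm. Handing in.

```bash
python3 -c "
from plant import *
print(hand_in())"
```

```text
the job is handed in; nothing more can be done
None
```

All four things are in the new rack in reverse order, and I handed the job in at about 40 s of the 106 s allowed; no verdict was reported. From the handle end the row is now beaker, clear dropper, brown bottle, brown dropper. Each was gripped as you specified, and the mats are still in the old rack.

- **Position:** the last top view puts the bottle and clear dropper about 2 mm from their compartment centres and the brown dropper about 7 mm, against the 25 mm allowed. I judged the beaker by eye only, and it looks centred.
- **Upright and released:** the last top and side pictures show all four upright. The gripper is open and backed off, about 0.24 m up. I did not measure tilt or underside height from the pictures; I released each thing within about 1 mm of the rack floor.
- **Disagreements:** I found none that matter. The jaws read 1 to 2 mm narrower than the stated diameters on every grip, and one stray patch in the bottle check was not the cap.

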